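# Hold the filter funnel down on the vacuum manifold while it is clamped

## Task

A membrane is already laid on the one open head of the three-place steel filtration manifold: take the larger of the two loose steel funnels by the upper half of its cup, and set it gently, upright and centred, straight down on the dark rubber seal of that head, keeping your fingers off the seal and membrane, never dragging or setting the funnel down off-centre, and leaving everything else on the bench as it is. Then press the funnel straight down on the seal with a steady 12 newtons or so, so that a colleague can snap the spring clamp round the two flanges. Finish your program while still gripping the funnel and pressing it down: do not let go.

Things in the scene. Friction and masses are not known exactly. Their poses are not given: they have to be found in the camera images.
- funnel: larger loose funnel, bright steel, upright, open at both ends, round about its z axis; 100 mm high; foot flange 64 mm across, 6 mm thick; throat 39 mm; from 21 mm up a straight cup 52 mm across, wall 2.5 mm; rolled rim 56 mm across in the top 5 mm. 0.21 to 0.38 kg. Origin: centre of its underside. Stands at one of three places in front of the manifold; small funnel and beaker at the others
- seal_top (a point): centre of the top face of the dark rubber seal ring on the manifold's open head, 161 mm above the bench: ring 64 mm outer, 47 mm inner diameter, 8 mm thick; white membrane inside it, 4 mm lower. Soft: gives 1 mm per 5 N, bottoms out at 6.5 mm (32 N); the point sinks with it. The funnel's flange (same diameter) goes flat and concentric on it; nothing guides it
- seal (a joint): how far the seal is squashed, in m: 0 free, positive as it is pressed down; about 0.0024 under 12 N
- manifold: fixed three-place steel vacuum manifold: horizontal tube 44 mm thick, 420 mm long on two feet, along its own y axis, with filter heads at y = -130, 0 and +130 mm; any of them may be the open one. Stopcock levers (110 mm high) reach 33 mm to its own -x side. Origin: bench level under the middle of the tube; turned up to 0.2 rad
- head_a: complete filter head on the manifold, funnel already clamped on: 64 mm diameter flanges, aluminium spring clamp with handles reaching 95 mm out, funnel rim 259 mm above the bench. Origin: on its axis, 125 mm above the bench. Fixed
- head_b: the other complete head, exactly like head_a
- small_funnel: the smaller loose funnel, same shape and steel: 85 mm high, foot flange 42 mm, cup 32 mm in diameter; belongs to another filter set. Origin: centre of its underside
- beaker: white plastic beaker, 68 mm in diameter at the rim, 54 mm at the foot, 90 mm high, loose. Origin: centre of its underside
- clamp: the spring clamp the colleague will use, aluminium, lying flat: jaws 80 mm across, handles reaching 95 mm to its own -x side, 16 mm high, loose. Origin: centre of the jaws, on the bench
- dish: closed flat dish with spare membranes, 63 mm in diameter, 15 mm high, loose. Origin: centre of its underside
- wash_bottle: white plastic wash bottle, 68 mm in diameter, 168 mm to the top of its cap, spout to 213 mm, loose. Origin: centre of its underside
- flask: conical glass flask, 84 mm in diameter at the foot, 132 mm high, loose. Origin: centre of its underside
- reagent: brown glass bottle with black cap, 73 mm in diameter, 154 mm high, loose, to the left. Origin: centre of its underside
Not all that is in view belongs to the job. What is shaped like the funnel but blue, red or turquoise is not meant.

How it is judged:
By the outcome, as a careful person would: the job done as asked, in the order asked, and still so for the second after the job is handed in, while the arm keeps its last pose, push and grip.
It also fails if it takes over 37 s, if anything falls off the work surface, if the arm or the gripper's body presses on something with over 40 N, if the wrist force passes 120 N, or if a joint passes its speed limit or range.

## Robot

A 7-joint arm with a two-finger parallel gripper is mounted at the origin on the work surface. World frame = base frame: x ahead of the robot, y to its left, z up, the work surface at z = 0. Lengths are in m, angles in rad, forces in N, time in s.
With the tool pointing down it reaches from about 0.4 to 0.85 m from the base axis. Payload 6.9 kg.
Tool frame: the origin (TCP) lies between the finger pads, 19 mm behind the fingertips; this is the grasp point; z points along the fingers, y is the direction in which the jaws open and shut (so a half turn about z gives the same grasp; the last joint's range is limited). The gripper opens to 85 mm and grips with 20 to 120 N. Pads are 22 mm wide; open, the fingers measure 114 mm over their backs; the gripper's body (76 mm by 85 mm) begins 54 mm behind the grasp point. The pads swing forward as they close: fully open they stand 13 mm farther back than shut.
Start: joints at [-1.042, 0.507, -0.238, 1.5, 0.126, 1.149, -0.155], TCP at [0.256, 0.57, 0.25] pointing down, gripper open.
Joint ranges: [-3.08, 3.08], [-0.24, 2.05], [-1.43, 1.35], [0, 2.5], [-1.52, 4.66], [0.17, 1.96], [-2.89, 2.89]. Speed limits (rad/s): [2.39, 2.39, 3.14, 3.14, 3.14, 3.14, 3.14].

## Interface

Orientations are given as a unit quaternion [x, y, z, w].
In Python, from workcell import monitor, optics, robot gives the robot as it stands.
- The arm moves only by the shell command python3 -m jog 'ROWS' [FORCE]. ROWS is JSON, a list of rows, each an object of numbers: "tx", "ty", "tz": the shift along the tool's x, y, z in mm; "ax", "ay", "az": the turn, a rotation vector about the tool's x, y, z in rad; "jaw": the finger opening in mm, from 0 to 85.4. In form: [{"tx": .., "ty": .., "tz": .., "ax": .., "ay": .., "az": .., "jaw": ..}, ...]. A call has exactly 8 rows; each row shifts and turns the commanded pose from where the row before left it, along the tool's axes as they then stand; what a row does not reach is not made up. A row lasts 1/10 s, in which the tool goes at most 50 mm and 8.59 degrees, less where a joint would pass 70% of its speed; a pose out of reach is approached as far as the arm can. A call is refused whole if a number of a shift passes 50 or a number of a turn 0.15, either way. A call with a gripper value outside its range is refused whole. The fingers move at their own pace and stop on an object; FORCE is the grip in N (left out, the last holds). Time passes only in rows, so rows that do not move let the fingers close, or fill a call up. It gives the time, the measured TCP pose, the force and the opening at its end, in the units of the state.
- monitor.read_state(): the state, without advancing time (a new reading comes with each control period).
- optics.snapshot(name): name is "side" or "top" or "wrist"; returns the picture (480x640x3 uint8, red, green, blue); there is no depth.
- optics.calibration(name): a dict with "mtx" (3x3 intrinsics, pixels), "rvec" (rotation vector, rad) and "tvec" (3), from world to camera coordinates, as OpenCV has them. Camera axes: x right, y down, z forward; pixel columns grow to the right and rows downward; lengths in m; the calibration is good to about 2 mm. A picture is of the moment at which its call begins: read the wrist's pose just before it. calibration takes no time and is no camera call; for the wrist camera it gives the pose at the moment of the call.
- robot.job_done(): hands the job in, once; it reports no verdict.
The state is a dict: "time": time; "joints": joint angles; "qvel": joint speeds; "tau": joint torques, N m; "tool_pos": TCP position; "tool_rot": TCP orientation; "force": force on the tool from outside, world axes, zero at the start; "torque": the same for the moment, N m; "finger_gap": finger opening in m.
Only numpy, scipy, OpenCV 4.12 (cv2) and the standard library are available. Lean on these libraries where they do the work, as an engineer would, in place of code of your own. Each camera call takes 0.05 s, during which the arm holds its last target.

## Working session

There is one attempt and no reset: what is moved stays moved. The work goes in short steps, Python scripts to look and compute and a shell command to move; the robot and the scene stay as the last step left them, time stands still between calls to the robot, and variables do not carry over. Pictures are saved under pics/ and viewed, and the job is handed in when it is done.

```bash
ls; mkdir -p pics; cat > h.py <<'E'
import numpy as np, cv2
from workcell import monitor, optics, robot
from scipy.spatial.transform import Rotation as R
def snap(n,f):
    im=optics.snapshot(n); cv2.imwrite('pics/'+f,im[...,::-1]); return im
def ray(c,u,v):
    K=np.array(c['mtx']);Rm=cv2.Rodrigues(np.array(c['rvec'],float))[0];t=np.array(c['tvec'],float).ravel()
    p=cv2.undistortPoints(np.array([[[u,v]]],float),K,None)[0,0]
    return -Rm.T@t, Rm.T@np.array([p[0],p[1],1])
def atz(c,u,v,z):
    o,d=ray(c,u,v); return o+d*(z-o[2])/d[2]
def proj(c,P):
    return cv2.projectPoints(np.array(P,float).reshape(-1,3),np.array(c['rvec'],float),np.array(c['tvec'],float),np.array(c['mtx']),None)[0].reshape(-1,2)
E
python3 - <<'E'
from h import *
print(monitor.read_state())
for n in ['side','top','wrist']:
    c=optics.calibration(n);print(n,ray(c,320,240)); snap(n,n+'0.png')
E
```

```text
pics
{'time': 0.0, 'joints': array([-1.04253072,  0.50833764, -0.23749712,  1.50114268,  0.12566676,
        1.14890425, -0.15481898]), 'qvel': array([-0.00012776, -0.0004191 ,  0.0008905 ,  0.00059256,  0.00085625,
       -0.00269491, -0.0015814 ]), 'tau': array([-1.06154774e-03, -6.20593786e+01, -2.18709782e+00, -2.49659729e+01,
        1.26821338e-02,  1.16657600e-02, -6.48046097e-06]), 'tool_pos': array([0.25630705, 0.56950408, 0.24912541]), 'tool_rot': array([ 2.09830793e-01,  9.77737297e-01, -8.85871593e-04, -1.80461700e-04]), 'force': array([0.35589689, 0.26337079, 0.09882812]), 'torque': array([0.03191558, 0.01811453, 0.0460979 ]), 'finger_gap': 0.08533311021214443}
side (array([ 0.33750468, -0.79794392,  0.74983008]), array([ 0.10614238,  0.79593948, -0.59608887]))
top (array([0.38582786, 0.01585814, 1.12644711]), array([ 0.0588865 , -0.02142771, -0.99803892]))
wrist (array([0.18735924, 0.60153996, 0.3733419 ]), array([ 0.27491597, -0.1176187 , -0.95427531]))
```

View pics/side0.png

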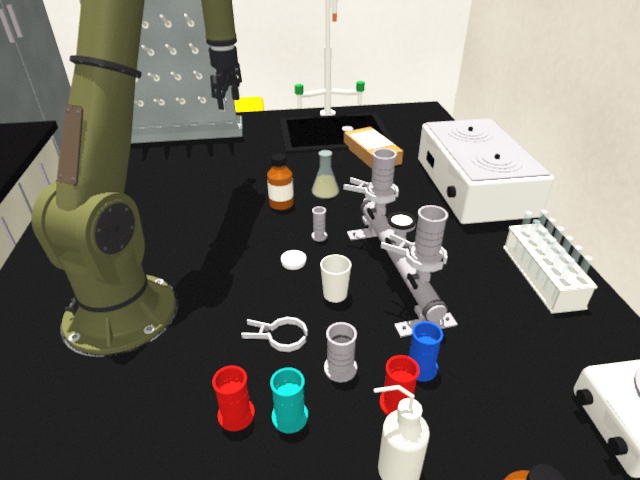

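View pics/top0.png

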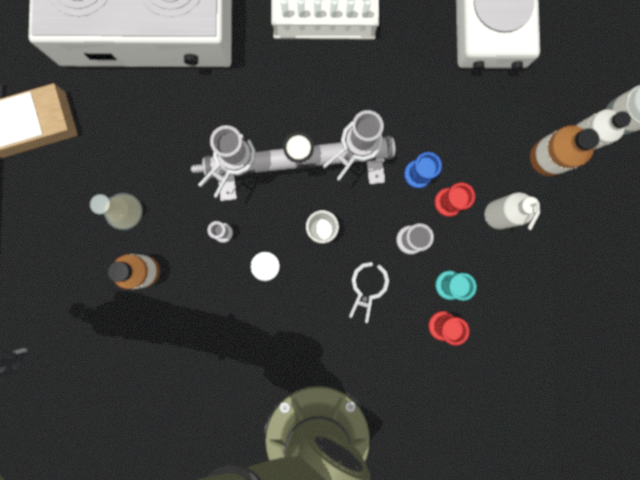

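View pics/wrist0.png

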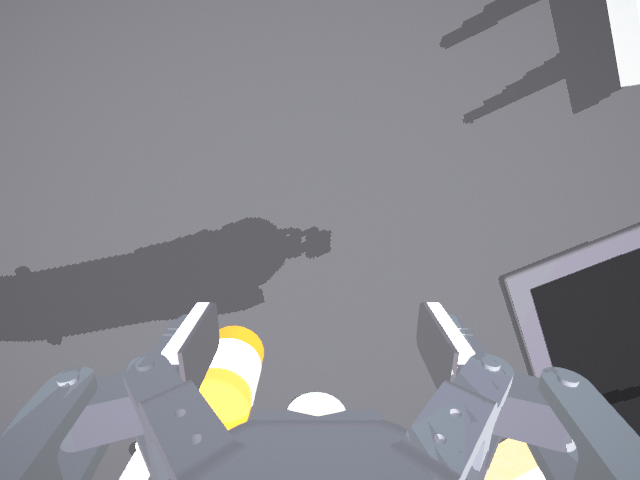

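The side view shows two steel loose funnels: large at side (341,352) / top (415,238), small at side (319,224) / top (220,232). The blue, red and turquoise copies are not meant. The large one fits the description. The open head is the middle one, with its white membrane at top (299,148) and side (402,222). Next I'll confirm this in enlarged crops.

```bash
python3 - <<'E'
import cv2,numpy as np
t=cv2.imread('pics/top0.png');s=cv2.imread('pics/side0.png')
a=cv2.resize(t[195:275,375:475],(400,320),interpolation=2)
b=cv2.resize(t[115:195,250:350],(400,320),interpolation=2)
c=cv2.resize(s[315:385,300:388],(400,318),interpolation=2)
d=cv2.resize(s[195:265,358:446],(400,318),interpolation=2)
f=lambda x:cv2.resize(x,(400,300))
cv2.imwrite('pics/crop0.png',np.vstack([np.hstack([f(a),f(b)]),np.hstack([f(c),f(d)])]))
E
```

```text
(no output)
```

View pics/crop0.png

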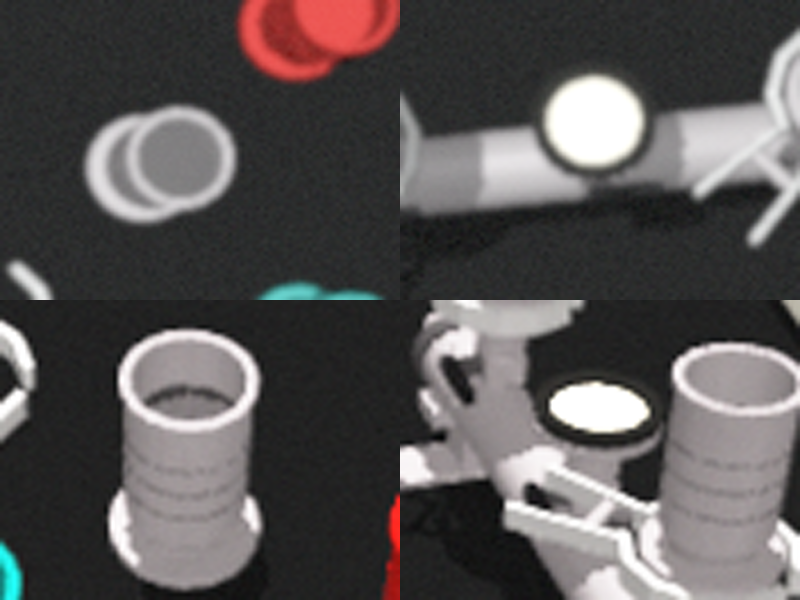

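Crops confirm it: a bright steel, open, uncoloured large funnel (rim centre at top ≈(420.5,237.1)), and a white membrane in a dark ring with nothing on it (top ≈(298.5,147.3)). Now to measure both.

```bash
python3 - <<'E'
from h import *
t=cv2.imread('pics/top0.png',0);s=cv2.imread('pics/side0.png',0)
def blob(im,x0,x1,y0,y1,th,inv=False):
    m=(im[y0:y1,x0:x1]>th).astype('uint8')
    n,l,st,ce=cv2.connectedComponentsWithStats(m)
    k=1+np.argmax(st[1:,4]); 
    cs=max(cv2.findContours((l==k).astype('uint8'),cv2.RETR_EXTERNAL,cv2.CHAIN_APPROX_NONE)[0],key=len)
    e=cv2.fitEllipse(cs)
    w=(np.clip(im[y0:y1,x0:x1].astype(float)-th+60,0,None))*(cv2.dilate((l==k).astype('uint8'),np.ones((3,3))))
    yy,xx=np.mgrid[y0:y1,x0:x1]
    print('blob',st[k],ce[k]+[x0,y0],e[1],np.array(e[0])+[x0,y0])
    return ce[k]+[x0,y0]
ct,cs=optics.calibration('top'),optics.calibration('side')
a=blob(t,280,318,130,166,170); b=blob(s,385,418,208,236,190)
print('memb top',atz(ct,*a,.157),'side',atz(cs,*b,.157))
# rim inner/outer predicted fits
def err(c,uv,z):
    return atz(c,*uv,z)
print('rim top',atz(ct,420.5,237.1,.1))
# optimise funnel xy by silhouette edges: refine by template: rim outer circle r=.028,z=.1 & flange r=.032 z=.006, maximise gradient
th=np.linspace(0,2*np.pi,120,endpoint=False)
def circ(c,x,y,z,r): return proj(c,np.stack([x+r*np.cos(th),y+r*np.sin(th),0*th+z],1))
def samp(im,p): return cv2.remap(im.astype('float32'),p[None,:,0].astype('float32'),p[None,:,1].astype('float32'),1)[0]
def best(c,im,x0,y0,z,r,bright_in=True,w=.0015):
    res=[]
    for dx in np.arange(-.012,.0121,.001):
        for dy in np.arange(-.012,.0121,.001):
            i=samp(im,circ(c,x0+dx,y0+dy,z,r-w));o=samp(im,circ(c,x0+dx,y0+dy,z,r+w))
            res.append((np.mean(i-o),x0+dx,y0+dy))
    res.sort(reverse=True); r_=np.array(res[:8]); print(r_[0], np.average(r_[:,1:],axis=0,weights=r_[:,0]-r_[-1,0]+1e-6))
p=atz(ct,420.5,237.1,.1)
print('top rim');best(ct,t,p[0],p[1],.1,.028)
print('top seal inner');best(ct,t,*atz(ct,*a,.157)[:2],.157,.0235)
side=atz(cs,300+190*.22,315+80*70/300,.1); print('side rim centre',side)
best(cs,s,p[0],p[1],.1,.028)
print('side memb');best(cs,s,*atz(cs,*b,.157)[:2],.157,.0235)
# manifold heads' rims
for n,(u,v) in dict(h1=(366,125),h2=(227,141)).items(): print(n,atz(ct,u,v,.259))
E
```

```text
blob [  6   5  25  24 452] [298.10176991 146.91814159] (22.86316680908203, 23.405879974365234) [298.1111412  146.90260887]
blob [  6   6  22  12 187] [401.31550802 219.73262032] (10.23984432220459, 20.622739791870117) [401.3290844  219.72780132]
memb top [0.63266517 0.03880189 0.157     ] side [0.63330928 0.04252259 0.157     ]
rim top [ 0.45201163 -0.22124376  0.1       ]
top rim
[52.91893768  0.45301163 -0.22024376] [ 0.45319072 -0.22020193]
top seal inner
[8.49226761e+01 6.32665168e-01 3.88018911e-02] [0.63295063 0.03875807]
side rim centre [ 0.45333661 -0.21950976  0.1       ]
[122.25492859   0.45201163  -0.21724376] [ 0.45232281 -0.21732841]
side memb
[1.27376938e+02 6.33309276e-01 4.35225948e-02] [0.63332419 0.04311458]
h1 [ 0.64754584 -0.08779163  0.259     ]
h2 [0.61737393 0.16525421 0.259     ]
```

```bash
python3 - <<'E'
from h import *
c=optics.calibration('top')
f=np.array([.4528,-.219])
for n,u,v,z in [('red1',463,194,.1),('red2',456,331,.1),('turq',463,287,.1),('blue',429,165,.1),('wash',520,208,.168),('beaker',322,226,.09),('clampC',370,281,.012),('small',216,230,.085)]:
    p=atz(c,u,v,z)[:2];d=p-f;print(n,p.round(3),'dist',np.linalg.norm(d).round(3),'dir deg',np.degrees(np.arctan2(d[1],d[0])).round())
E
```

```text
red1 [ 0.545 -0.315] dist 0.133 dir deg -46.0
red2 [ 0.253 -0.293] dist 0.214 dir deg -160.0
turq [ 0.345 -0.31 ] dist 0.141 dir deg -140.0
blue [ 0.608 -0.242] dist 0.157 dir deg -9.0
wash [ 0.506 -0.408] dist 0.196 dir deg -74.0
beaker [ 0.477 -0.011] dist 0.21 dir deg 83.0
clampC [ 0.357 -0.123] dist 0.136 dir deg 135.0
small [0.469 0.217] dist 0.437 dir deg 88.0
```

```bash
python3 -m jog '[{"tx":-20,"ty":-16,"tz":0},{"tx":-36,"ty":-28},{"tx":-36,"ty":-28},{"tx":-36,"ty":-28},{"tx":-36,"ty":-28},{"tx":-36,"ty":-28},{"tx":-36,"ty":-28},{"tx":-36,"ty":-28}]'
```

```text
invalid input
```

```bash
python3 -m jog '[{"tx":-20,"ty":-16,"tz":0,"ax":0,"ay":0,"az":0,"jaw":85},{"tx":-36,"ty":-28,"tz":0,"ax":0,"ay":0,"az":0,"jaw":85},{"tx":-36,"ty":-28,"tz":0,"ax":0,"ay":0,"az":0,"jaw":85},{"tx":-36,"ty":-28,"tz":0,"ax":0,"ay":0,"az":0,"jaw":85},{"tx":-36,"ty":-28,"tz":0,"ax":0,"ay":0,"az":0,"jaw":85},{"tx":-36,"ty":-28,"tz":0,"ax":0,"ay":0,"az":0,"jaw":85},{"tx":-36,"ty":-28,"tz":0,"ax":0,"ay":0,"az":0,"jaw":85},{"tx":-36,"ty":-28,"tz":0,"ax":0,"ay":0,"az":0,"jaw":85}]' 40
```

```text
time: 0.95
tool_pos: [0.418, 0.2632, 0.25]
tool_rot: [0.21, 0.978, -0.0, 0.0]
force: [1.1, 1.2, -0.4]
finger_gap: 0.0852
```

```bash
python3 -m jog '[{"tx":-22,"ty":-40,"tz":0,"ax":0,"ay":0,"az":0,"jaw":85},{"tx":-22,"ty":-40,"tz":0,"ax":0,"ay":0,"az":0,"jaw":85},{"tx":-22,"ty":-40,"tz":0,"ax":0,"ay":0,"az":0,"jaw":85},{"tx":-22,"ty":-40,"tz":0,"ax":0,"ay":0,"az":0,"jaw":85},{"tx":-22,"ty":-40,"tz":0,"ax":0,"ay":0,"az":0,"jaw":85},{"tx":-22,"ty":-40,"tz":0,"ax":0,"ay":0,"az":0,"jaw":85},{"tx":-22,"ty":-40,"tz":0,"ax":0,"ay":0,"az":0,"jaw":85},{"tx":-22,"ty":-40,"tz":0,"ax":0,"ay":0,"az":0,"jaw":85}]'
python3 - <<'E'
from h import *
s=monitor.read_state();c=optics.calibration('wrist');snap('wrist','w1.png')
print(s['tool_pos'],s['joints'].round(2))
r=R.from_quat(s['tool_rot']);print(r.inv().apply(np.array([.4528,-.219,.25])-s['tool_pos'])*1e3, proj(c,[.4528,-.219,.1]))
E
```

```text
time: 1.75
tool_pos: [0.4464, -0.1008, 0.2501]
tool_rot: [0.21, 0.978, 0.0, 0.0]
force: [0.9, -0.9, 0.8]
finger_gap: 0.0849
[ 0.44643679 -0.10081345  0.25006759] [ 0.16  0.25  0.01  1.92 -0.    0.98  1.32]
[-5.42791306e+01 -1.05177597e+02  6.61458374e-02] [[197.1368766  288.30677073]]
```

View pics/w1.png

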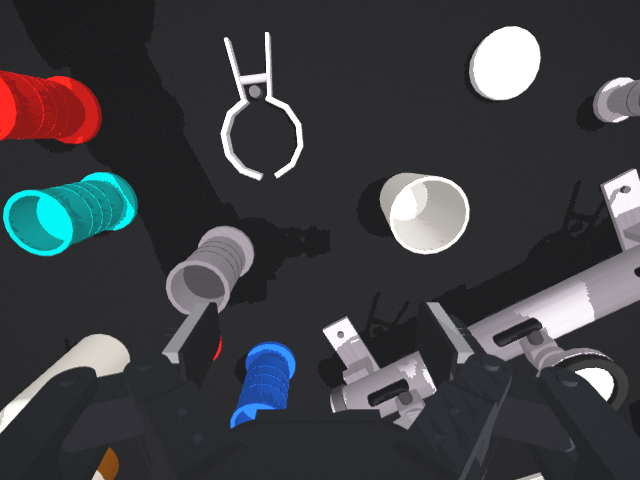

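Wrist view: loose funnel's rim centre is at about (199,289), and my estimate projects to (197,288). They agree within about 1 mm. Moving above it.

```bash
python3 -m jog '[{"tx":-18,"ty":-35,"tz":0,"ax":0,"ay":0,"az":0,"jaw":85},{"tx":-18,"ty":-35,"tz":0,"ax":0,"ay":0,"az":0,"jaw":85},{"tx":-18,"ty":-35,"tz":0,"ax":0,"ay":0,"az":0,"jaw":85},{"tx":0,"ty":0,"tz":20,"ax":0,"ay":0,"az":0,"jaw":85},{"tx":0,"ty":0,"tz":30,"ax":0,"ay":0,"az":0,"jaw":85},{"tx":0,"ty":0,"tz":25,"ax":0,"ay":0,"az":0,"jaw":85},{"tx":0,"ty":0,"tz":15,"ax":0,"ay":0,"az":0,"jaw":85},{"tx":0,"ty":0,"tz":0,"ax":0,"ay":0,"az":0,"jaw":85}]'
python3 - <<'E'
from h import *
s=monitor.read_state();c=optics.calibration('wrist');snap('wrist','w2.png')
print(s['tool_pos'])
r=R.from_quat(s['tool_rot']);print(r.inv().apply(np.array([.4528,-.219,.25])-s['tool_pos'])*1e3, proj(c,[[.4528,-.219,.1],[.4528,-.219,.0]]))
E
```

```text
time: 2.6
tool_pos: [0.4516, -0.2161, 0.158]
tool_rot: [0.21, 0.978, 0.0, -0.002]
force: [-0.3, 0.3, -0.4]
finger_gap: 0.085
[ 0.45163594 -0.21609249  0.15798586]
[ -1.83759566  -2.1770192  -92.02333783] [[312.69288281 275.58310914]
 [314.26532521 229.53279998]]
```

View pics/w2.png

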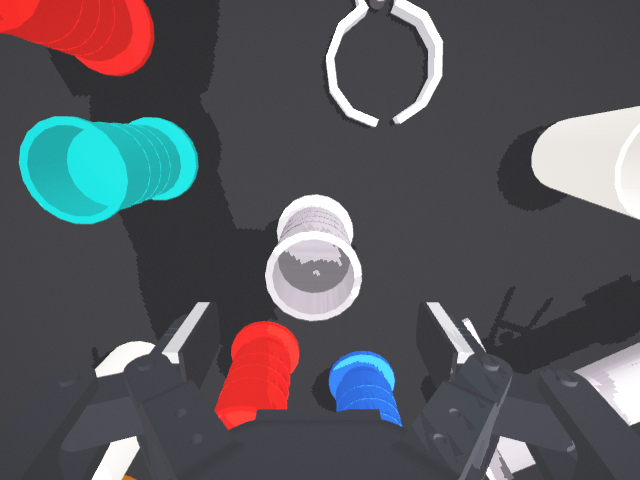

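Rim spans about (265..362, 231..320), centre (313.5,275.5), against a predicted (312.7,275.6). The estimate is confirmed, so I'll descend and grip.

```bash
python3 -m jog '[{"tx":-1,"ty":-2,"tz":6,"ax":0,"ay":0,"az":0,"jaw":85},{"tx":-0.5,"ty":0,"tz":15,"ax":0,"ay":0,"az":0,"jaw":85},{"tx":0,"ty":0,"tz":20,"ax":0,"ay":0,"az":0,"jaw":85},{"tx":0,"ty":0,"tz":20,"ax":0,"ay":0,"az":0,"jaw":85},{"tx":0,"ty":0,"tz":15,"ax":0,"ay":0,"az":0,"jaw":85},{"tx":0,"ty":0,"tz":8,"ax":0,"ay":0,"az":0,"jaw":85},{"tx":0,"ty":0,"tz":0,"ax":0,"ay":0,"az":0,"jaw":85},{"tx":0,"ty":0,"tz":0,"ax":0,"ay":0,"az":0,"jaw":85}]'
python3 - <<'E'
from h import *
s=monitor.read_state();snap('side','s2.png');snap('wrist','w3.png')
r=R.from_quat(s['tool_rot']);print(s['tool_pos'],r.inv().apply(np.array([.4528,-.219,.25])-s['tool_pos'])*1e3,r.as_matrix()[:,2])
im=cv2.imread('pics/s2.png')[260:400,250:430];cv2.imwrite('pics/s2c.png',cv2.resize(im,None,fx=4,fy=4,interpolation=2))
E
```

```text
time: 3.45
tool_pos: [0.4539, -0.2197, 0.0767]
tool_rot: [0.21, 0.978, -0.0, 0.001]
force: [-0.5, -0.7, -0.5]
finger_gap: 0.0852
[ 0.45387237 -0.21967152  0.07665986] [ 1.07057218e+00  1.62605561e-01 -1.73341375e+02] [ 9.39540286e-04 -4.83686218e-04 -9.99999442e-01]
```

View pics/s2c.png

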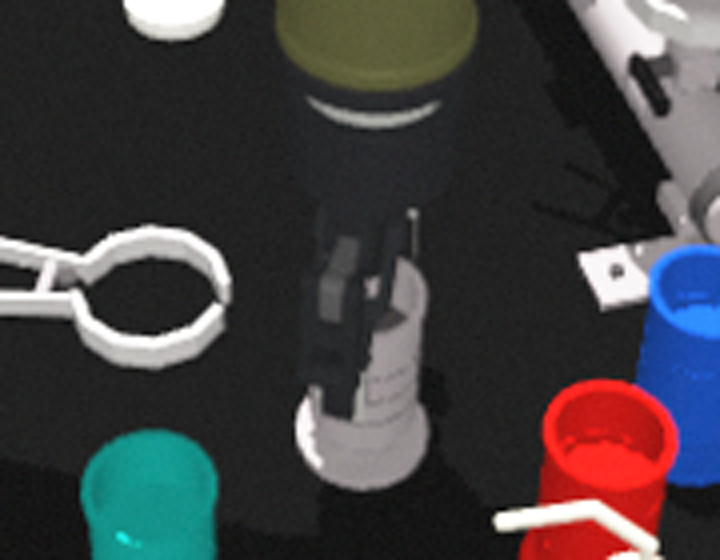

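View pics/w3.png

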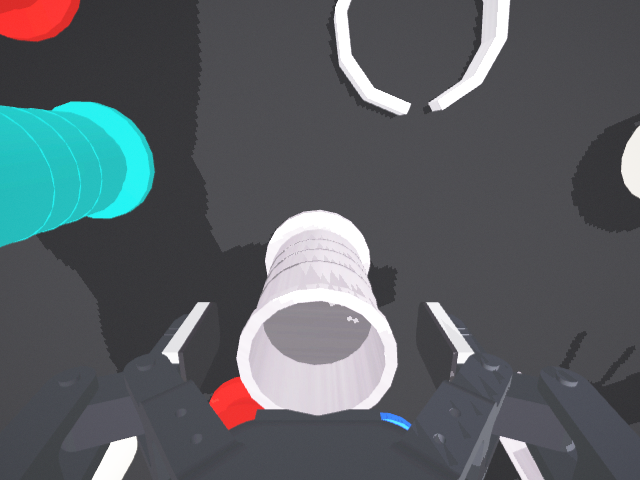

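Fingers straddle the cup (rim at about (318,350), between pads at 205 and 432) with nothing touched. Now I'll close.

```bash
python3 -m jog '[{"tx":1,"ty":0,"tz":0,"ax":0,"ay":0,"az":0,"jaw":70},{"tx":0,"ty":0,"tz":0,"ax":0,"ay":0,"az":0,"jaw":60},{"tx":0,"ty":0,"tz":0,"ax":0,"ay":0,"az":0,"jaw":54},{"tx":0,"ty":0,"tz":0,"ax":0,"ay":0,"az":0,"jaw":50},{"tx":0,"ty":0,"tz":0,"ax":0,"ay":0,"az":0,"jaw":40},{"tx":0,"ty":0,"tz":0,"ax":0,"ay":0,"az":0,"jaw":40},{"tx":0,"ty":0,"tz":0,"ax":0,"ay":0,"az":0,"jaw":40},{"tx":0,"ty":0,"tz":0,"ax":0,"ay":0,"az":0,"jaw":40}]' 70
python3 - <<'E'
from h import *
s=monitor.read_state();snap('wrist','w4.png')
print(s['tool_pos'],s['force'],s['torque'],s['finger_gap'])
E
```

```text
time: 4.35
tool_pos: [0.4527, -0.2191, 0.0766]
tool_rot: [0.21, 0.978, -0.0, 0.0]
force: [-1.9, 0.0, 6.0]
finger_gap: 0.0498
[ 0.45268184 -0.21911472  0.07655   ] [-1.85062966  0.04648092  6.03130148] [0.22934693 0.2507386  0.07623473] 0.04977193564178139
```

View pics/w4.png

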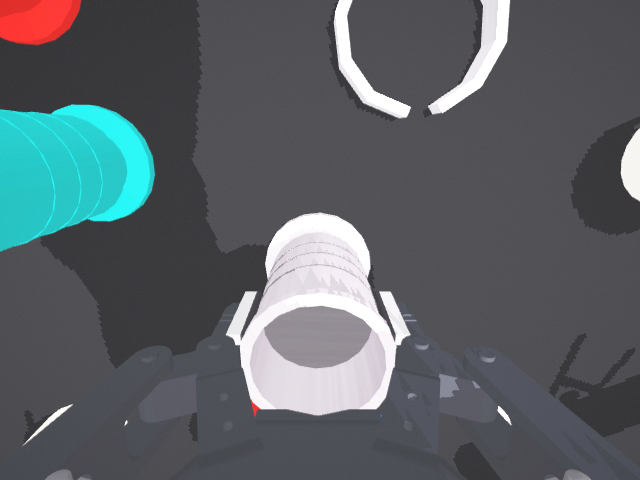

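Pads are closed evenly on the upper cup (gap 49.8 mm). Lifting.

```bash
python3 -m jog '[{"tx":0,"ty":0,"tz":-5,"ax":0,"ay":0,"az":0,"jaw":40},{"tx":0,"ty":0,"tz":-15,"ax":0,"ay":0,"az":0,"jaw":40},{"tx":0,"ty":0,"tz":-30,"ax":0,"ay":0,"az":0,"jaw":40},{"tx":0,"ty":0,"tz":-35,"ax":0,"ay":0,"az":0,"jaw":40},{"tx":0,"ty":0,"tz":-35,"ax":0,"ay":0,"az":0,"jaw":40},{"tx":0,"ty":0,"tz":-35,"ax":0,"ay":0,"az":0,"jaw":40},{"tx":0,"ty":0,"tz":-30,"ax":0,"ay":0,"az":0,"jaw":40},{"tx":0,"ty":0,"tz":-15,"ax":0,"ay":0,"az":0,"jaw":40}]'
python3 - <<'E'
from h import *
s=monitor.read_state();snap('side','s5.png')
r=R.from_quat(s['tool_rot']);print(s['tool_pos'],s['force'],s['torque'],s['finger_gap'])
print(r.inv().apply(np.array([.5,.03,s['tool_pos'][2]])-s['tool_pos'])*1e3)
print(r.inv().apply(np.array([.1330,.0095,0]))*1e3)
im=cv2.imread('pics/s5.png')[130:400,200:520];cv2.imwrite('pics/s5c.png',cv2.resize(im,None,fx=2.2,fy=2.2,interpolation=2))
E
```

```text
time: 5.2
tool_pos: [0.4528, -0.2191, 0.2786]
tool_rot: [0.21, 0.978, -0.0, 0.001]
force: [0.1, -0.2, -3.8]
finger_gap: 0.0497
[ 0.45281466 -0.21914575  0.27858755] [ 0.05962336 -0.21296642 -3.75161596] [ 0.00110588 -0.08157882 -0.00667386] 0.04969642500270344
[ 5.92102467e+01  2.46564767e+02 -1.60262930e-01]
[-117.38684809   63.24136408    0.32827603]
```

View pics/s5c.png

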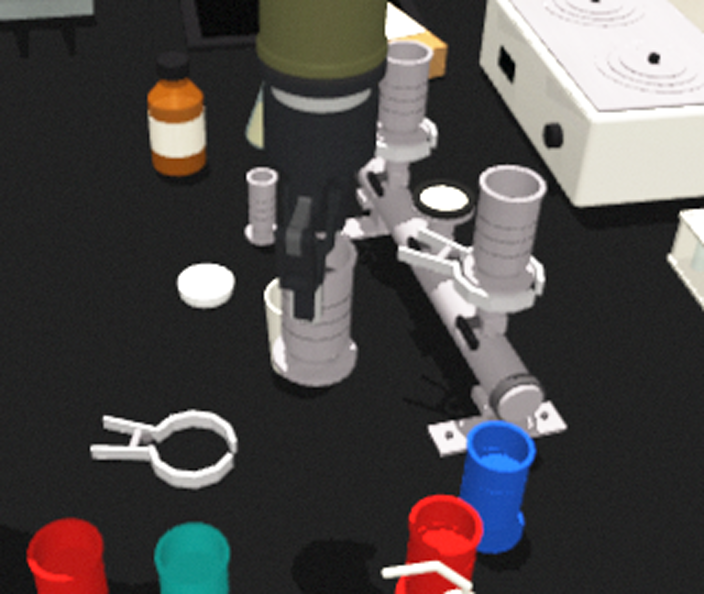

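Funnel is lifted (3.8 N, ≈0.38 kg), hanging upright, everything else in place. Moving in front of the open head.

```bash
python3 -m jog '[{"tx":4,"ty":18,"tz":0,"ax":0,"ay":0,"az":0,"jaw":40},{"tx":8,"ty":34,"tz":0,"ax":0,"ay":0,"az":0,"jaw":40},{"tx":10,"ty":40,"tz":0,"ax":0,"ay":0,"az":0,"jaw":40},{"tx":10,"ty":40,"tz":0,"ax":0,"ay":0,"az":0,"jaw":40},{"tx":10,"ty":40,"tz":0,"ax":0,"ay":0,"az":0,"jaw":40},{"tx":9,"ty":38,"tz":0,"ax":0,"ay":0,"az":0,"jaw":40},{"tx":6,"ty":26,"tz":0,"ax":0,"ay":0,"az":0,"jaw":40},{"tx":2,"ty":10,"tz":0,"ax":0,"ay":0,"az":0,"jaw":40}]'
python3 -m jog '[{"tx":-8,"ty":4,"tz":0,"ax":0,"ay":0,"az":0,"jaw":40},{"tx":-18,"ty":10,"tz":0,"ax":0,"ay":0,"az":0,"jaw":40},{"tx":-25,"ty":13,"tz":0,"ax":0,"ay":0,"az":0,"jaw":40},{"tx":-25,"ty":13,"tz":0,"ax":0,"ay":0,"az":0,"jaw":40},{"tx":-22,"ty":12,"tz":0,"ax":0,"ay":0,"az":0,"jaw":40},{"tx":-14,"ty":8,"tz":0,"ax":0,"ay":0,"az":0,"jaw":40},{"tx":-5,"ty":3,"tz":0,"ax":0,"ay":0,"az":0,"jaw":40},{"tx":0,"ty":0,"tz":0,"ax":0,"ay":0,"az":0,"jaw":40}]'
python3 - <<'E'
from h import *
s=monitor.read_state();snap('side','s6.png');snap('top','t6.png');snap('wrist','w6.png')
r=R.from_quat(s['tool_rot']);print(s['tool_pos'],s['force'],s['torque'],s['finger_gap'],r.as_matrix()[:,2])
print(r.inv().apply(np.array([.633,.0393,s['tool_pos'][2]])-s['tool_pos'])*1e3)
im=cv2.imread('pics/s6.png')[130:270,320:500];a=cv2.resize(im,(400,311),interpolation=2)
im=cv2.imread('pics/t6.png')[80:220,210:390];b=cv2.resize(im,(400,311),interpolation=2)
cv2.imwrite('pics/c6.png',np.hstack([a,b]))
E
```

```text
time: 6.05
tool_pos: [0.4992, 0.0332, 0.2749]
tool_rot: [0.208, 0.978, 0.0, -0.001]
force: [-0.9, 0.4, -3.3]
finger_gap: 0.0499
time: 6.85
tool_pos: [0.6324, 0.0374, 0.2749]
tool_rot: [0.211, 0.978, -0.001, -0.001]
force: [-0.6, -0.2, -4.0]
finger_gap: 0.05
[0.63241663 0.03738168 0.2749247 ] [-0.56635064 -0.15507289 -3.97128695] [ 0.03101577  0.04620109 -0.00155604] 0.0500175240309665 [-1.51944315e-03 -8.85261440e-04 -9.99998454e-01]
[ 0.2587381   1.98829894 -0.00258462]
```

View pics/c6.png

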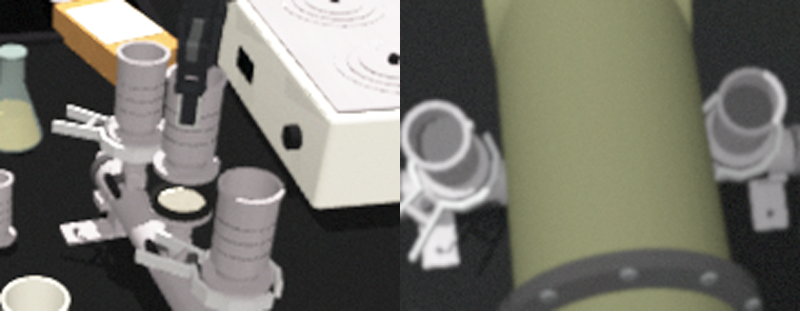

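View pics/w6.png

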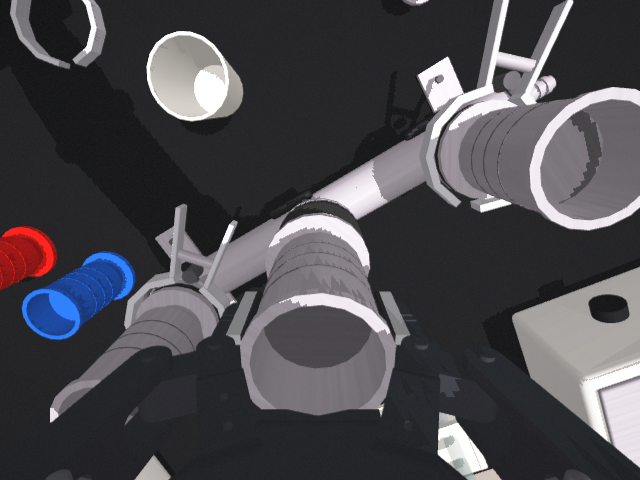

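```bash
cat > ov.py <<'E'
from h import *
th=np.linspace(0,2*np.pi,180)
def ov(f,cam,boxes,circs,out,k=5,c=None):
    c=c or optics.calibration(cam); x0,x1,y0,y1=boxes
    im=cv2.imread('pics/'+f)[y0:y1,x0:x1]; im=cv2.resize(im,None,fx=k,fy=k,interpolation=cv2.INTER_CUBIC)
    for (x,y,z,r,col) in circs:
        p=proj(c,np.stack([x+r*np.cos(th),y+r*np.sin(th),0*th+z],1))
        p=((p+.5-[x0,y0])*k-.5)
        for q in p: cv2.circle(im,tuple(int(v) for v in q.round()),0,col,-1)
    cv2.imwrite('pics/'+out,im)
E
python3 - <<'E'
from ov import *
s=monitor.read_state();p=s['tool_pos'];z=p[2]-.0766
print(p)
C=[(.633,.0393,.161,.032,(0,255,0)),(.633,.0393,.161,.0235,(0,255,255)),(p[0],p[1],z,.032,(255,0,255)),(p[0],p[1],z+.006,.032,(255,0,0))]
ov('s6.png','side',(375,435,180,240),C,'o6s.png',8)
ov('w6.png','wrist',(230,410,170,310),C+[(p[0],p[1],z+.1,.028,(0,0,255))],'o6w.png',4)
C0=[(.633,.0393,.161,.032,(0,255,0)),(.633,.0393,.161,.0235,(0,255,255)),(.633,.0393,.157,.0235,(0,0,255))]
ov('t6.png','top',(0,10,0,10),[],'x.png',1)
ov('top0.png','top',(275,325,125,175),C0,'o0t.png',8); ov('side0.png','side',(380,425,200,245),C0,'o0s.png',8)
F=[(.4528,-.219,.1,.028,(0,0,255)),(.4528,-.219,.006,.032,(0,255,0))]
ov('top0.png','top',(390,440,213,263),F,'f0t.png',8); ov('side0.png','side',(315,365,320,385),F,'f0s.png',7)
import subprocess
a=[cv2.resize(cv2.imread('pics/'+n),(380,380)) for n in ['o0t.png','o0s.png','f0t.png','f0s.png']]
cv2.imwrite('pics/all0.png',np.vstack([np.hstack(a[:2]),np.hstack(a[2:])])[:, :])
b=cv2.imread('pics/all0.png');cv2.imwrite('pics/all0.png',cv2.resize(b,(600,600)))
E
```

```text
[0.63138494 0.0382393  0.27594596]
```

View pics/all0.png

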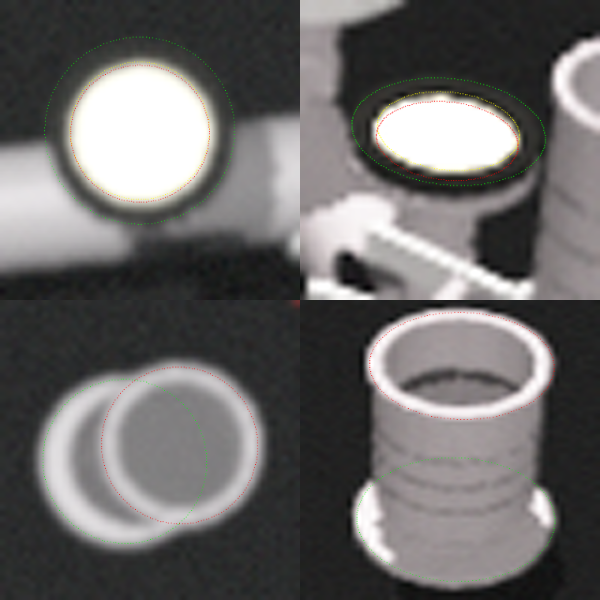

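View pics/o6s.png

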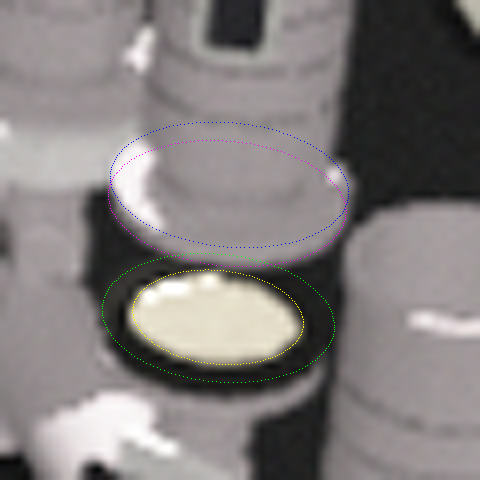

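View pics/o6w.png

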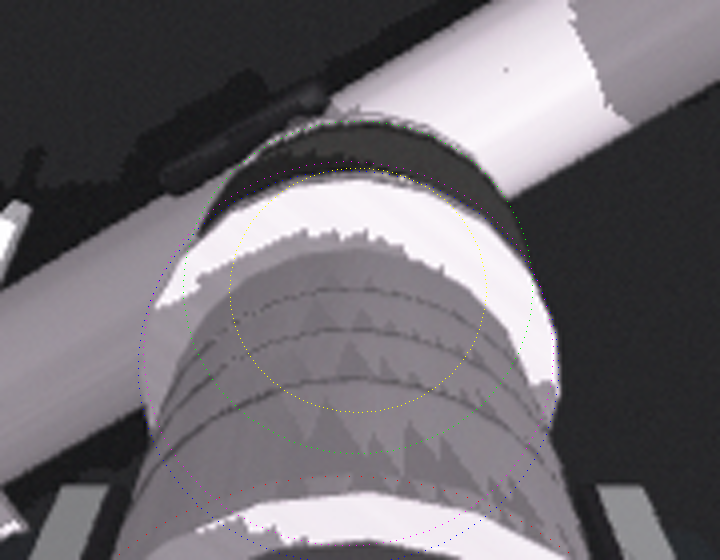

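Side overlay: membrane at about (402,220) fits the predicted ring. Wrist overlay: flange and seal deviate from prediction by the same ~2 px, so their relative offset agrees. I'll correct, go down to ~9 mm above the seal and look again.

```bash
python3 -m jog '[{"tx":0,"ty":1,"tz":2,"ax":0,"ay":0,"az":0,"jaw":40},{"tx":0,"ty":0.5,"tz":5,"ax":0,"ay":0,"az":0,"jaw":40},{"tx":0,"ty":0,"tz":8,"ax":0,"ay":0,"az":0,"jaw":40},{"tx":0,"ty":0,"tz":8,"ax":0,"ay":0,"az":0,"jaw":40},{"tx":0,"ty":0,"tz":4,"ax":0,"ay":0,"az":0,"jaw":40},{"tx":0,"ty":0,"tz":1,"ax":0,"ay":0,"az":0,"jaw":40},{"tx":0,"ty":0,"tz":0,"ax":0,"ay":0,"az":0,"jaw":40},{"tx":0,"ty":0,"tz":0,"ax":0,"ay":0,"az":0,"jaw":40}]'
python3 - <<'E'
from ov import *
P=[]
s=monitor.read_state();p=s['tool_pos'];c=optics.calibration('wrist');snap('wrist','w7.png');snap('side','s7.png')
s2=monitor.read_state();print(p,s2['tool_pos'],s2['force'],R.from_quat(s['tool_rot']).as_matrix()[:,2])
z=p[2]-.0766
C=[(.633,.0393,.161,.032,(0,255,0)),(.633,.0393,.153,.032,(0,255,255)),(p[0],p[1],z,.032,(255,0,255)),(p[0],p[1],z+.006,.032,(255,0,0))]
ov('s7.png','side',(375,435,180,240),C,'o7s.png',8)
ov('w7.png','wrist',(240,400,180,300),C,'o7w.png',5,c)
ov('w7.png','wrist',(240,400,180,300),[],'o7wr.png',5,c)
ov('s7.png','side',(375,435,180,240),[],'o7sr.png',8)
cv2.imwrite('pics/o7s2.png',cv2.resize(np.hstack([cv2.imread('pics/o7sr.png'),cv2.imread('pics/o7s.png')]),(800,400)))
E
```

```text
time: 7.8
tool_pos: [0.633, 0.0404, 0.2482]
tool_rot: [0.21, 0.978, 0.0, 0.0]
force: [0.7, 0.6, -4.2]
finger_gap: 0.05
[0.63301412 0.04039395 0.24823411] [0.63300749 0.04037881 0.24834758] [ 0.00830322 -0.32405764 -3.01733953] [ 5.06255348e-04  2.05908310e-05 -9.99999872e-01]
```

View pics/o7w.png

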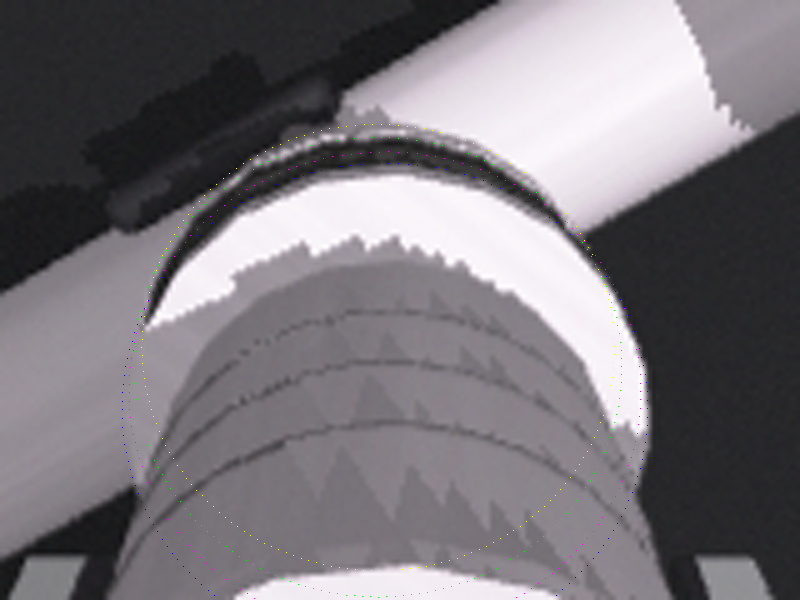

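View pics/o7wr.png

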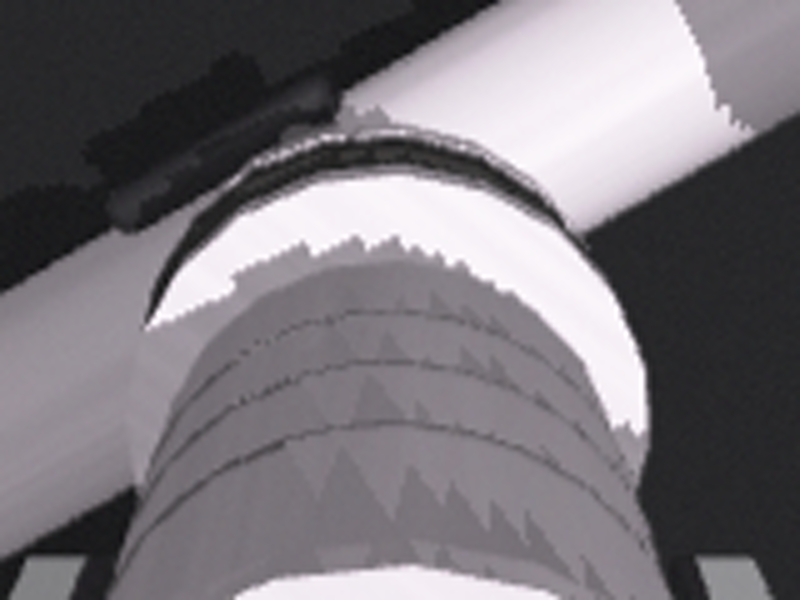

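View pics/o7s2.png

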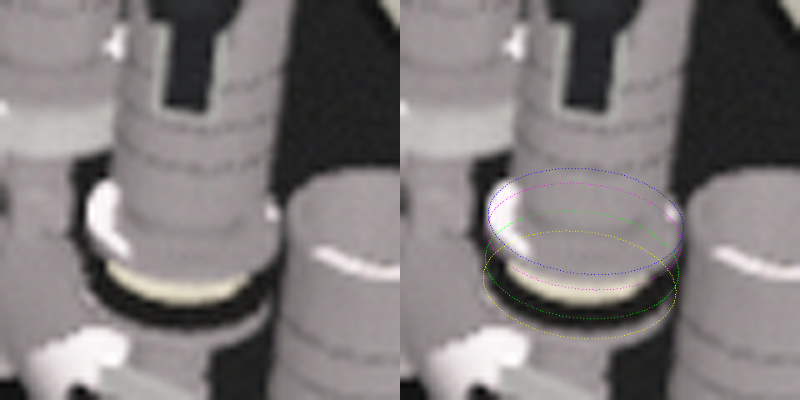

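```bash
python3 - <<'E'
from ov import *
s=monitor.read_state();p=s['tool_pos'];c=optics.calibration('wrist');z=p[2]-.0766
im=cv2.imread('pics/w7.png',0).astype('float32')
def prof(cx,cy,zz,r,rs,angs):
    for a in angs:
        d=np.array([np.cos(a),np.sin(a)])
        P=np.array([[cx+(r+q)*d[0],cy+(r+q)*d[1],zz] for q in rs])
        u=proj(c,P).astype('float32')
        v=cv2.remap(im,u[None,:,0],u[None,:,1],cv2.INTER_LINEAR)[0]
        print(round(np.degrees(a)),u[len(rs)//2].round(0),v.astype(int))
rs=np.arange(-6,6.1,.75)/1000
# direction toward camera = tool x = world yaw ~155.8deg
A=np.radians(155.8+np.array([-60,-40,-20,0,20,40,60]))
print('seal bottom z .153; rs mm',rs*1e3);prof(.633,.0393,.153,.032,rs,A)
print('flange bottom');prof(p[0],p[1],z,.032,rs,A)
E
```

```text
seal bottom z .153; rs mm [-6.   -5.25 -4.5  -3.75 -3.   -2.25 -1.5  -0.75  0.    0.75  1.5   2.25
  3.    3.75  4.5   5.25  6.  ]
96 [357. 228.] [246 245 243 242 244 231 132  68  55  40  40  38  39  40  39  38  38]
116 [346. 216.] [243 241 197 127  73  46  96 163 192 238 239 241 242 243 244 245 246]
136 [332. 207.] [157 114  64  55  48  62 136 151 199 234 235 234 233 232 231 230 228]
156 [315. 204.] [113  55  54  55  44  68 132 148 138 142 141 155 180 174 168 154 131]
176 [298. 207.] [106  61  38  46  45  66 147 122  83  72  56  35  36  42  50  41  32]
196 [284. 216.] [202 146  87  36  37  37 102  95  40  29  31  32  36  39  38  38  31]
216 [273. 228.] [240 240 236 161  82  39  58 118 139 138 134 130 121  72  29  40  46]
flange bottom
96 [362. 235.] [242 243 245 246 245 243 231 138  53  39  38  37  39  39  40  39  38]
116 [350. 222.] [246 246 244 242 243 225 146  80  75 193 223 225 227 229 229 230 230]
136 [335. 213.] [244 246 247 245 213 136  83  60  54  46 114 179 226 241 240 238 238]
156 [316. 210.] [245 245 246 244 198 124  76  59  56  42  76 174 136 142 160 190 188]
176 [298. 213.] [245 244 243 241 189 108  56  38  53  42 114 154  91  63  39  33  36]
196 [282. 222.] [244 243 243 244 235 156  67  36  35  62 121 113  42  29  29  32  35]
216 [271. 236.] [223 240 240 239 240 237 136  39  73 143 143 143 142 140 139 135 131]
```

```bash
cat > fit.py <<'E'
from ov import *
def edge(im,c,cx,cy,zz,r,angs,thr,rs,sign):
    # sign=+1: dark inside -> bright outside crossing; -1: bright->dark
    out=[]
    for a in angs:
        d=np.array([np.cos(a),np.sin(a)])
        P=np.array([[cx+(r+q)*d[0],cy+(r+q)*d[1],zz] for q in rs])
        u=proj(c,P).astype('float32')
        v=cv2.remap(im,u[None,:,0],u[None,:,1],cv2.INTER_CUBIC)[0]-thr
        k=[i for i in range(len(v)-1) if sign*v[i]<0<=sign*v[i+1]]
        if k:
            i=min(k,key=lambda i:abs(rs[i])); out.append((a,rs[i]+(rs[i+1]-rs[i])*v[i]/(v[i]-v[i+1])))
    return np.array(out)
def solve(o,name):
    o=np.array(o); keep=np.ones(len(o),bool)
    for _ in range(4):
        A=np.c_[np.cos(o[:,0]),np.sin(o[:,0])]
        x,*_r=np.linalg.lstsq(A[keep],o[keep,1],rcond=None); res=o[:,1]-A@x
        keep=abs(res)<max(2*np.std(res[keep]),.0002)
    print(name,'shift mm',(x*1e3).round(2),'n',keep.sum(),'rms',(np.std(res[keep])*1e3).round(2)); return x
E
python3 - <<'E'
from fit import *
s=monitor.read_state();p=s['tool_pos'];z=p[2]-.0766
rs=np.arange(-4,4.01,.1)/1000
c=optics.calibration('wrist');im=cv2.imread('pics/w7.png',0).astype('float32')
for t in (85,100):
    a=solve(edge(im,c,.633,.0393,.153,.032,np.radians(155.8+np.arange(-42,60,3)),t,rs,1),'wrist seal')
for t in (70,85):
    b=solve(edge(im,c,p[0],p[1],z,.032,np.radians(155.8+np.arange(-45,60,3)),t,rs,-1),'wrist flange')
c=optics.calibration('side')
for f in ('side0.png','s7.png'):
  im=cv2.imread('pics/'+f,0).astype('float32')
  for t in (70,90):
    a=solve(edge(im,c,.633,.0393,.153,.032,np.radians(-95+np.arange(-60,60,4)),t,rs,1),f+' seal')
for f in ('s7.png',):
  for t in (90,):
    o=edge(im,c,p[0],p[1],z,.032,np.radians(-95+np.arange(-40,90,5)),t,rs,-1);print(np.c_[np.degrees(o[:,0]),o[:,1]*1e3].round(1).tolist())
# vertical column in side
for u in (395,400,403,406):print(u,im[205:235,u].astype(int))
print(proj(c,[[.633,.0393-.032,.153],[p[0],p[1]-.032,z]]))
E
```

```text
wrist seal shift mm [ 1.84 -0.72] n 27 rms 0.12
wrist seal shift mm [ 1.71 -0.67] n 30 rms 0.17
wrist flange shift mm [ 1.6  -0.14] n 34 rms 0.13
wrist flange shift mm [ 1.77 -0.2 ] n 34 rms 0.13
side0.png seal shift mm [0.63 5.66] n 7 rms 0.14
side0.png seal shift mm [0.27 4.2 ] n 21 rms 0.33
s7.png seal shift mm [0.58 5.74] n 7 rms 0.14
s7.png seal shift mm [0.17 4.11] n 22 rms 0.31
[[-75.0, 2.9], [-70.0, 1.6], [-65.0, 0.3], [-60.0, -1.5], [-55.0, -2.0], [-50.0, -1.5], [-45.0, -1.6], [-40.0, -1.3], [-35.0, -1.4], [-30.0, -1.0], [-25.0, -0.8], [-20.0, -0.7], [-15.0, -0.4], [-10.0, 0.2]]
395 [139 139 138 141 142 140 135 124 126 138 148 149 152 154 153 159 196 217
 163  49  30  30  33  92 140 150 141 135 139 136]
400 [137 154 153 153 153 154 154 151 150 141 144 149 147 144 148 151 156 193
 219 194 115  33  29  26  86 139 156 146 152 155]
403 [136 148 156 155 156 153 153 154 151 143 144 149 148 145 146 154 157 186
 214 202 126  35  36  33  65 127 158 155 151 146]
406 [145 146 154 155 155 155 154 153 150 141 142 148 148 146 145 154 160 186
 214 185  91  32  30  35  87 141 147 115  89  79]
[[405.42463912 230.23667526]
 [406.16641305 222.87175693]]
```

Wrist fits (rms ≈0.13 mm) put the funnel flange about 1.6 mm too far in +y relative to the seal. The side view is coarser but points the same way. I'll correct this while still clear of the seal, then recheck.

```bash
python3 -m jog '[{"tx":-0.4,"ty":-0.7,"tz":0,"ax":0,"ay":0,"az":0,"jaw":40},{"tx":-0.4,"ty":-0.7,"tz":0,"ax":0,"ay":0,"az":0,"jaw":40},{"tx":0,"ty":0,"tz":2,"ax":0,"ay":0,"az":0,"jaw":40},{"tx":0,"ty":0,"tz":2,"ax":0,"ay":0,"az":0,"jaw":40},{"tx":0,"ty":0,"tz":1,"ax":0,"ay":0,"az":0,"jaw":40},{"tx":0,"ty":0,"tz":0,"ax":0,"ay":0,"az":0,"jaw":40},{"tx":0,"ty":0,"tz":0,"ax":0,"ay":0,"az":0,"jaw":40},{"tx":0,"ty":0,"tz":0,"ax":0,"ay":0,"az":0,"jaw":40}]'
python3 - <<'E'
from fit import *
s=monitor.read_state();p=s['tool_pos'];c=optics.calibration('wrist');snap('wrist','w8.png');snap('side','s8.png')
print(p,monitor.read_state()['tool_pos'],s['force'],R.from_quat(s['tool_rot']).as_matrix()[:,2]); z=p[2]-.0766
rs=np.arange(-4,4.01,.1)/1000
im=cv2.imread('pics/w8.png',0).astype('float32')
for t in (85,100):
    a=solve(edge(im,c,.633,.0393,.153,.032,np.radians(155.8+np.arange(-42,60,3)),t,rs,1),'wrist seal')
for t in (70,85):
    b=solve(edge(im,c,p[0],p[1],z,.032,np.radians(155.8+np.arange(-45,60,3)),t,rs,-1),'wrist flange')
d=np.array([.633,.0393])+a-p[:2]-b;print('delta world mm',d*1e3,'tool',R.from_quat(s['tool_rot']).inv().apply([*d,0])*1e3)
ov('w8.png','wrist',(240,400,180,300),[(.6347,.0386,.153,.032,(0,255,255)),(p[0]+b[0],p[1]+b[1],z,.032,(255,0,255))],'o8w.png',5,c)
im=cv2.imread('pics/s8.png')[140:250,350:480];cv2.imwrite('pics/o8s.png',cv2.resize(im,None,fx=5,fy=5,interpolation=2))
E
```

```text
time: 8.7
tool_pos: [0.633, 0.0388, 0.2431]
tool_rot: [0.21, 0.978, 0.0, 0.0]
force: [-1.2, 0.1, -2.5]
finger_gap: 0.0495
[0.63302704 0.03876339 0.24307951] [0.6330124  0.03882227 0.24308222] [-1.15226851  0.07154055 -2.5109076 ] [ 1.77669594e-04 -1.83399466e-05 -9.99999984e-01]
wrist seal shift mm [ 1.77 -0.75] n 32 rms 0.15
wrist seal shift mm [ 1.65 -0.68] n 34 rms 0.19
wrist flange shift mm [ 1.54 -0.07] n 32 rms 0.13
wrist flange shift mm [ 1.72 -0.11] n 27 rms 0.12
delta world mm [-0.09841291 -0.03520725] tool [ 7.52968411e-02 -7.24916328e-02 -1.68392831e-05]
```

View pics/o8w.png

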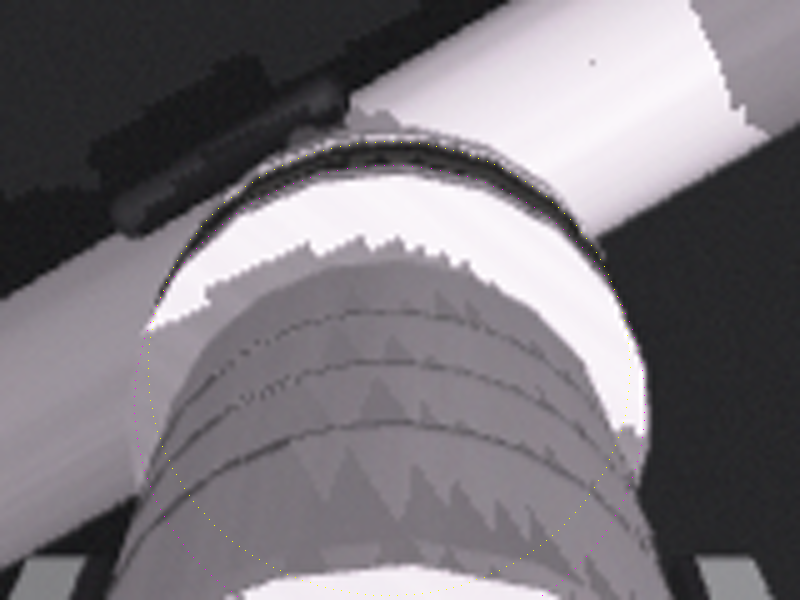

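View pics/o8s.png

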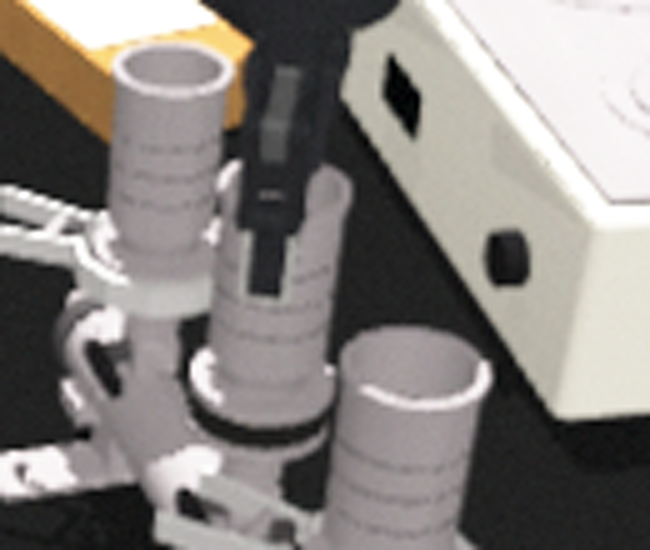

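Wrist fit now shows a centring error of about 0.1 mm, and flange and seal edges run parallel in the picture. The side view shows the funnel upright over the ring. Lowering gently.

```bash
python3 -m jog '[{"tx":0,"ty":0,"tz":1,"ax":0,"ay":0,"az":0,"jaw":40},{"tx":0,"ty":0,"tz":1,"ax":0,"ay":0,"az":0,"jaw":40},{"tx":0,"ty":0,"tz":1,"ax":0,"ay":0,"az":0,"jaw":40},{"tx":0,"ty":0,"tz":0.5,"ax":0,"ay":0,"az":0,"jaw":40},{"tx":0,"ty":0,"tz":0.5,"ax":0,"ay":0,"az":0,"jaw":40},{"tx":0,"ty":0,"tz":0.5,"ax":0,"ay":0,"az":0,"jaw":40},{"tx":0,"ty":0,"tz":0.5,"ax":0,"ay":0,"az":0,"jaw":40},{"tx":0,"ty":0,"tz":0,"ax":0,"ay":0,"az":0,"jaw":40}]'
python3 - <<'E'
from fit import *
F=[];
for i in range(6):
    s=monitor.read_state();F.append(s['force'])
    if i<5: optics.snapshot('top')
print(s['tool_pos'],np.array(F).round(1).tolist(),np.mean(F,0))
E
```

```text
time: 9.6
tool_pos: [0.633, 0.0388, 0.2379]
tool_rot: [0.21, 0.978, -0.0, -0.0]
force: [-1.1, 1.0, -3.4]
finger_gap: 0.0501
[0.63299492 0.038771   0.23801919] [[-1.1, 1.0, -3.4], [-0.4, -0.2, -3.6], [0.9, 0.7, -4.0], [0.1, -0.4, -3.0], [0.1, -0.4, -2.8], [-0.6, -0.1, -3.1]] [-0.1656595   0.11379877 -3.33615684]
```

```bash
python3 -m jog '[{"tx":0,"ty":0,"tz":0.3,"ax":0,"ay":0,"az":0,"jaw":40},{"tx":0,"ty":0,"tz":0.3,"ax":0,"ay":0,"az":0,"jaw":40},{"tx":0,"ty":0,"tz":0.3,"ax":0,"ay":0,"az":0,"jaw":40},{"tx":0,"ty":0,"tz":0.3,"ax":0,"ay":0,"az":0,"jaw":40},{"tx":0,"ty":0,"tz":0.3,"ax":0,"ay":0,"az":0,"jaw":40},{"tx":0,"ty":0,"tz":0,"ax":0,"ay":0,"az":0,"jaw":40},{"tx":0,"ty":0,"tz":0,"ax":0,"ay":0,"az":0,"jaw":40},{"tx":0,"ty":0,"tz":0,"ax":0,"ay":0,"az":0,"jaw":40}]'
python3 - <<'E'
from fit import *
F=[];T=[]
for i in range(6):
    s=monitor.read_state();F.append(s['force']);T.append(s['torque'])
    if i<5: optics.snapshot('top')
print(s['tool_pos'],np.mean(F,0),np.mean(T,0),s['finger_gap'])
E
```

```text
time: 10.65
tool_pos: [0.6331, 0.0388, 0.2367]
tool_rot: [0.21, 0.978, 0.0, 0.0]
force: [-0.5, 0.4, 0.6]
finger_gap: 0.05
[0.63304436 0.03878322 0.23661149] [-1.01618671  0.01007245  1.17190958] [0.0126841  0.19749852 0.00310109] 0.049792602050035044
```

Contact made: seal load ≈4.5 N, nothing jumped. Pressing 1.7 mm further.

```bash
python3 -m jog '[{"tx":0,"ty":0,"tz":0.3,"ax":0,"ay":0,"az":0,"jaw":40},{"tx":0,"ty":0,"tz":0.3,"ax":0,"ay":0,"az":0,"jaw":40},{"tx":0,"ty":0,"tz":0.3,"ax":0,"ay":0,"az":0,"jaw":40},{"tx":0,"ty":0,"tz":0.3,"ax":0,"ay":0,"az":0,"jaw":40},{"tx":0,"ty":0,"tz":0.3,"ax":0,"ay":0,"az":0,"jaw":40},{"tx":0,"ty":0,"tz":0.2,"ax":0,"ay":0,"az":0,"jaw":40},{"tx":0,"ty":0,"tz":0,"ax":0,"ay":0,"az":0,"jaw":40},{"tx":0,"ty":0,"tz":0,"ax":0,"ay":0,"az":0,"jaw":40}]'
python3 - <<'E'
from fit import *
F=[];T=[]
for i in range(8):
    s=monitor.read_state();F.append(s['force']);T.append(s['torque'])
    if i<5: optics.snapshot('top')
    if i==5: snap('side','s9.png')
    if i==6: c=optics.calibration('wrist');snap('wrist','w9.png')
p=s['tool_pos'];print(p,np.mean(F,0),np.array(F)[:,2].round(1),np.mean(T,0),s['finger_gap'],R.from_quat(s['tool_rot']).as_matrix()[:,2])
z=p[2]-.0766;rs=np.arange(-4,4.01,.1)/1000
im=cv2.imread('pics/w9.png',0).astype('float32')
a=solve(edge(im,c,.633,.0393,.153-.0024,.032,np.radians(155.8+np.arange(-42,60,3)),95,rs,1),'wrist seal')
b=solve(edge(im,c,p[0],p[1],z,.032,np.radians(155.8+np.arange(-45,60,3)),80,rs,-1),'wrist flange')
print((np.array([.633,.0393])+a-p[:2]-b)*1e3)
i1=cv2.resize(cv2.imread('pics/s9.png')[140:250,350:480],(390,330),interpolation=2);i2=cv2.resize(cv2.imread('pics/w9.png')[180:315,240:400],(390,330),interpolation=2)
cv2.imwrite('pics/c9.png',np.hstack([i1,i2]))
E
```

```text
time: 11.7
tool_pos: [0.6331, 0.0388, 0.2355]
tool_rot: [0.21, 0.978, 0.0, 0.0]
force: [-2.5, -0.2, 6.6]
finger_gap: 0.0499
[0.63312029 0.03869348 0.23550277] [-2.20258174 -0.58761469  6.74451543] [6.6 6.7 5.9 6.8 7.3 7.8 7.1 5.7] [-0.0247281   0.55803107  0.00180331] 0.050411788851938644 [ 8.88424614e-04 -5.95698801e-05 -9.99999604e-01]
wrist seal shift mm [ 1.5  -0.58] n 31 rms 0.12
wrist flange shift mm [-0.13 -1.73] n 31 rms 0.76
[1.51600412 1.75385076]
```

View pics/c9.png

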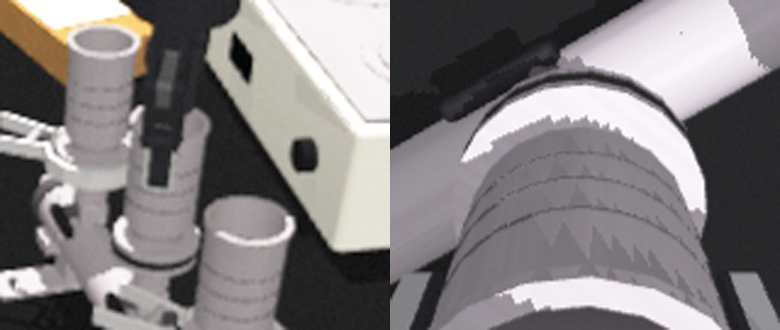

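Load ≈10 N, upright and concentric in both views. The automatic flange fit isn't usable here because the edges merge (rms 0.76). There is a small side load of 2 N, so I'll press slightly more and relieve it by 0.2 mm.

```bash
python3 -m jog '[{"tx":0.1,"ty":0,"tz":0.2,"ax":0,"ay":0,"az":0,"jaw":40},{"tx":0.1,"ty":0,"tz":0.2,"ax":0,"ay":0,"az":0,"jaw":40},{"tx":0,"ty":0,"tz":0.2,"ax":0,"ay":0,"az":0,"jaw":40},{"tx":0,"ty":0,"tz":0.1,"ax":0,"ay":0,"az":0,"jaw":40},{"tx":0,"ty":0,"tz":0,"ax":0,"ay":0,"az":0,"jaw":40},{"tx":0,"ty":0,"tz":0,"ax":0,"ay":0,"az":0,"jaw":40},{"tx":0,"ty":0,"tz":0,"ax":0,"ay":0,"az":0,"jaw":40},{"tx":0,"ty":0,"tz":0,"ax":0,"ay":0,"az":0,"jaw":40}]'
python3 - <<'E'
from fit import *
F=[];T=[]
for i in range(9):
    s=monitor.read_state();F.append(s['force']);T.append(s['torque'])
    if i<6: optics.snapshot('top')
    if i==6: snap('side','s10.png')
    if i==7: snap('wrist','w10.png')
p=s['tool_pos'];print(p,np.mean(F,0),np.array(F)[:,2].round(1),np.mean(T,0),s['finger_gap'],s['time'])
i1=cv2.resize(cv2.imread('pics/s10.png')[190:240,370:440],(420,300),interpolation=2);i2=cv2.resize(cv2.imread('pics/w10.png')[190:270,250:390],(380,300),interpolation=2)
cv2.imwrite('pics/c10.png',np.hstack([i1,i2]))
E
```

```text
time: 12.85
tool_pos: [0.6331, 0.0388, 0.2351]
tool_rot: [0.21, 0.978, 0.0, 0.001]
force: [-1.5, -0.1, 8.9]
finger_gap: 0.0496
[0.63310465 0.03875282 0.23516504] [-2.12797961 -0.73201061  8.57599923] [8.9 7.8 8.4 8.6 8.9 9.7 8.4 8.4 8.1] [-0.09439098  0.58629101  0.00176069] 0.05006454171066133 13.25
```

View pics/c10.png

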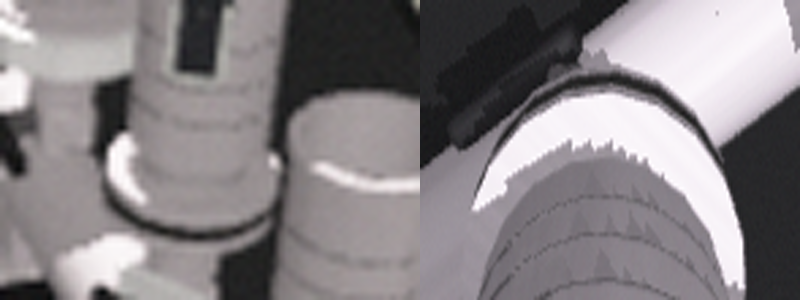

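View pics/s10.png

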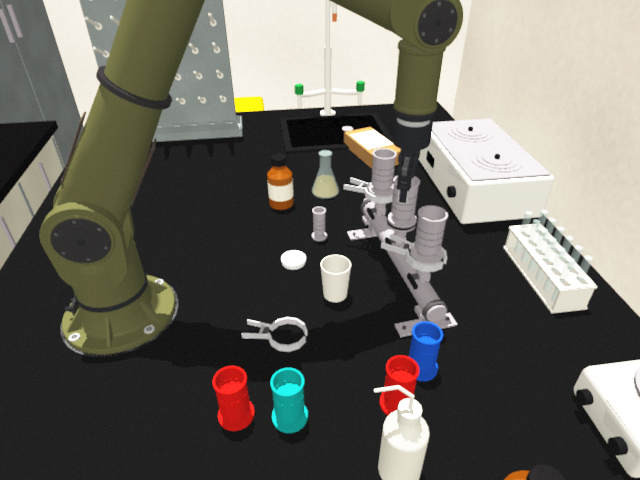

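```bash
python3 -m jog '[{"tx":0.1,"ty":0,"tz":0.1,"ax":0,"ay":0,"az":0,"jaw":40},{"tx":0,"ty":0,"tz":0.1,"ax":0,"ay":0,"az":0,"jaw":40},{"tx":0,"ty":0,"tz":0.1,"ax":0,"ay":0,"az":0,"jaw":40},{"tx":0,"ty":0,"tz":0,"ax":0,"ay":0,"az":0,"jaw":40},{"tx":0,"ty":0,"tz":0,"ax":0,"ay":0,"az":0,"jaw":40},{"tx":0,"ty":0,"tz":0,"ax":0,"ay":0,"az":0,"jaw":40},{"tx":0,"ty":0,"tz":0,"ax":0,"ay":0,"az":0,"jaw":40},{"tx":0,"ty":0,"tz":0,"ax":0,"ay":0,"az":0,"jaw":40}]'
python3 - <<'E'
from fit import *
F=[]
for i in range(9):
    s=monitor.read_state();F.append(s['force'])
    if i<8: optics.snapshot('top')
print(s['tool_pos'],np.mean(F,0),np.array(F)[:,2].round(1),s['finger_gap'],s['time'])
print(robot.job_done())
E
```

```text
time: 14.05
tool_pos: [0.6331, 0.0387, 0.235]
tool_rot: [0.21, 0.978, 0.0, 0.001]
force: [-2.0, -1.6, 9.2]
finger_gap: 0.0499
[0.63309125 0.03876515 0.23501055] [-2.37900859 -0.41712074  9.41895115] [ 9.2  9.2  9.4  9.3 10.1  8.8  9.8 10.1  8.9] 0.05001863291433916 14.45
the job is handed in; nothing more can be done
None
```

The larger steel funnel is seated on the middle (open) head's seal. The arm is still gripping the funnel by the upper half of its cup and pressing it down. The job was handed in at about 14.5 s of the 37 s allowed.

**Load on the seal:** about 13 N, made up of 9.4 N of wrist push plus about 3.4 N of funnel weight. It held steady over the last readings. The funnel has sunk about 2.5 mm since contact, which fits the seal's stated give.

**Centring:** the last wrist-camera fit, 5 mm above the seal, showed an error of about 0.1 mm. The funnel's base position has changed by no more than about 0.2 mm sideways since then. The tool axis is vertical, and the funnel looks upright and concentric in the side and wrist views.

**Other objects:** everything else visible in the side view still stands where it was.

Three checks failed or disagreed:
- **Flange fit after contact:** the automatic edge fit could not be used because the flange and seal edges merge in the picture (0.76 mm scatter). I judged that view by eye.
- **Side camera:** it read about 3 mm farther in y than the top camera, so I relied on the wrist view, where both parts show in the same picture.
- **Side load:** about 2.4 N remained on the tool, and small adjustments did not remove it. There was no sign of sliding.

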